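Press a bracket into the datum corner marked green and hold it for measuring

ROBOT

A 7-joint arm with a two-finger parallel gripper is mounted at the origin on a cart in front of the work surface, level with it; the furniture and walls round the work are solid. World frame = base frame: x ahead of the robot, y to its left, z up, the work surface at z = 0. Lengths are in m, angles in rad, forces in N, time in s.
With the tool pointing down it reaches from about 0.4 to 0.875 m from the base axis. Payload 19.3 kg.
Tool frame: the origin (TCP) lies midway between the tips of the shut fingers; the grasp point (between the pads) lies bot.grip_point_offset behind it (bot.grip_point_offset is the distance from the TCP to the grasp point, in m); z points along the fingers, y is the direction in which the jaws open and shut (so a half turn about z gives the same grasp; the last joint's range is limited). The gripper opens to 85 mm and grips with 20 to 120 N. Pads are 22 mm wide; open, the fingers measure 114 mm over their backs; the gripper's body (76 mm by 85 mm) begins 54 mm behind the grasp point. The pads swing forward as they close: fully open they stand 13 mm farther back than shut.
Start: joints at [1.19, 0.521, -0.036, 1.599, 0.021, 1.021, -0.113], TCP at [0.191, -0.595, 0.231] pointing down, gripper open.
Joint ranges: [-2.91, 2.91], [-0.3, 2.13], [-1.5, 1.42], [0.17, 2.43], [-1.26, 4.41], [0.16, 1.93], [-2.52, 2.52]. Speed limits (rad/s): [1.89, 1.89, 2.39, 2.39, 3.01, 3.01, 3.01].

INTERFACE

Orientations are given as [roll, pitch, yaw] about the fixed x, y, z axes, in that order (R = Rz(yaw) Ry(pitch) Rx(roll)).
In Python, from workcell import bot gives the robot as it stands.
- The arm moves only by the tool servo_tool, never from a script. Its argument "rows" is a list that holds one entry, the list of rows, each a list of 6 numbers: the shift along the tool's x, y, z in cm, then the turn, a rotation vector about the tool's x, y, z in degrees. A call has 1 to 5 rows; each row shifts and turns the commanded pose from where the row before left it, along the tool's axes as they then stand; what a row does not reach is not made up. A row lasts 1/8 s, in which the tool goes at most 62.5 mm and 10.7 degrees, less where a joint would pass 70% of its speed; a pose out of reach is approached as far as the arm can. A call is refused whole if a number of a shift passes 6.25 or a number of a turn 10.7, either way. A call with a gripper value outside its range is refused whole. "grip" is the opening, from -1 (shut) to 1 (fully open), so that 0 is half open, set as the call begins (left out, the last holds). The fingers move at their own pace and stop on an object; "squeeze" is the grip in N (left out, the last holds). Time passes only in rows, so rows that do not move let the fingers close. It gives the time, the measured TCP pose, the force and the opening at its end, in the units of the state.
- bot.observe(): the state, without advancing time (a new reading comes with each control period).
- bot.grab_frame(name): name is "scene" or "top"; returns a dict with "image" (420x560x3 uint8, red, green, blue), "K" (3x3 intrinsics, pixels), "R" (3x3) and "t" (3): a world point X has camera coordinates R X + t. Camera axes: x right, y down, z forward; pixel columns grow to the right and rows downward; lengths in m; the calibration is good to about 2 mm. A picture is of the moment at which its call begins. There is no depth.
- bot.job_done(): hands the job in, once; it reports no verdict.
The state is a dict: "clock": time; "qpos": joint angles; "qd": joint speeds; "joint_efforts": joint torques, N m; "position": TCP position; "tool_rot": TCP orientation; "force": force on the tool from outside, world axes, zero at the start; "moment": the same for the moment, N m; "grip_width": finger opening in m.
Only numpy, scipy, OpenCV 4.12 (cv2) and the standard library are available. Lean on these libraries where they do the work, as an engineer would, in place of code of your own. Each camera call takes 0.05 s, during which the arm holds its last target.

TASK

Pick up the machined aluminium bracket and set it flat on the steel datum plate in the corner at the end whose stop carries the green cap (a red cap means that stop is out of use: do not press the bracket against it). Press it firmly into that corner, one long edge of its foot flush against the back fence and its end against the green-capped stop at the same time, and finish with the gripper still gripping it and pressing it against both; do not let go. Leave the loupe, the blue-capped vial and the brass weight where they stand.

Things in the scene. Friction and masses are not known exactly. Their poses are not given: they have to be found in the camera images.
- bracket: loose machined aluminium bracket, inverted T, 0.22 kg; foot 66 (x) x 90 (y) x 12 mm, on it a central upright rib 16 thick (x) x 60 long (y), rising to 51 mm above the underside: grip it by the rib. Origin: centre of the underside; y along the foot and rib, z up. The same after a half turn; either end and either long edge may face the fences. It slides easily on plate and fences (friction about 0.25, ground and oiled), well held by the fingers
- datum_plate: fixed dark steel plate 150 (x) x 300 (y) x 12 mm lying on the table, turned by up to 0.25 rad. Origin: centre of its underside, so its top is at z = 0.012; x points to the back fence, y to its left end, z up. Behind it stand a bench scale (from about x = 0.63, around y = -0.1) and, behind the bracket, a bag sealer (from about x = 0.6, around y = 0.26): carry the bracket across in front of them
- back_fence: fixed bright steel bar 22 (x) x 210 (y) x 15 mm on the plate along its back (+x) edge. Origin: centre of its underside; its working face, looking to -x of the plate, lies at plate x = +0.045 from y = -0.105 to +0.105
- left_stop: fixed bright steel bar 75 (x) x 28 (y) x 15 mm on the plate at its left (+y) end. Origin: centre of its underside; its working face, looking to -y of the plate, lies at plate y = +0.115 from x = -0.040 to +0.035
- right_stop: same bar at the right (-y) end; its working face, looking to +y of the plate, lies at plate y = -0.115
- left_corner (a point): corner on the plate's top where the planes of the working faces of back fence and left stop meet: plate (0.045, 0.115, 0.012)
- right_corner (a point): the same for back fence and right stop: plate (0.045, -0.115, 0.012)
- green_cap: green plastic cap, 24 mm across, 10 mm high, fixed on top of one of the two stops (top at z = 0.037): this stop is the one to use. Left or right at random. Origin: centre of its underside
- red_cap: red plastic cap of the same shape on the other stop, which is out of use
- loupe: small black loupe, 38 mm across, 30 mm high, loose; bystander. Origin: centre of the underside
- blue_vial: white vial with a blue cap, 26 mm across, 52 mm high, loose; bystander. Origin: centre of the underside
- brass_weight: brass knobbed weight, 29 mm across, 30 mm high, loose; bystander. Origin: centre of the underside

How it is judged:
By the outcome, as a careful person would: the job done as asked, in the order asked, and still so for the second after the job is handed in, while the arm keeps its last pose, push and grip.
It also fails if it takes over 48 s, if anything falls off the work surface, if the arm or the gripper's body presses on something with over 40 N, if the wrist force passes 120 N, or if a joint passes its speed limit or range.

## Working session

There is one attempt and no reset: what is moved stays moved. The work goes in short steps, Python scripts to look and compute and a tool call to move; the robot and the scene stay as the last step left them, time stands still between calls to the robot, and variables do not carry over. Pictures are saved under pics/ and viewed, and the job is handed in when it is done.

Besides the shell and the picture viewer there is one more tool, called after "Emit:" as name([rows], argument=value, ...), one row to a line, values as JSON. servo_tool: Moves the arm, as the interface text tells. Its arguments: {"type":"object","properties":{"rows":{"type":"array"},"grip":{"type":"number"},"squeeze":{"type":"number"}},"required":["rows"]}

```bash
ls; mkdir -p pics; python3 - <<'E'
from workcell import bot
import cv2
s=bot.observe();print(s, bot.grip_point_offset)
for n in("scene","top"):
    f=bot.grab_frame(n);cv2.imwrite(f"pics/{n}0.png",f["image"][:,:,::-1]);print(n,f["K"].tolist(),f["R"].tolist(),f["t"].tolist())
E
```

```text
pics
{'clock': 0.0, 'qpos': array([ 1.1898158 ,  0.52201716, -0.03635777,  1.59997906,  0.02118788,
        1.021116  , -0.11278336]), 'qd': array([ 0.00018711,  0.00099469, -0.00022947,  0.00060088,  0.00082447,
        0.0003663 ,  0.00097595]), 'joint_efforts': array([ 4.28450612e-04, -9.27096176e+01,  1.97980665e+00, -3.69933486e+01,
        1.78772846e-02,  8.14705360e-03, -3.11969825e-05]), 'position': array([ 0.1910101 , -0.59474857,  0.2307338 ]), 'tool_rot': array([-3.14045876e+00,  5.57084855e-05,  3.10806705e-01]), 'force': array([-0.12920956,  0.00250601, -0.30254632]), 'moment': array([-0.03168773,  0.02981036, -0.04069126]), 'grip_width': 0.08519091823018857} 0.0187
scene [[424.0239480974795, 0.0, 281.4121288344125], [0.0, 424.0239480974795, 209.9872139101792], [0.0, 0.0, 1.0]] [[-0.8212731686063722, -0.5705275835686223, 0.0029426033708364746], [-0.3532358767478021, 0.5044185047254517, -0.7878999857017078], [0.4480343713438298, -0.6481205508837753, -0.6157961948702272]] [0.5070894406467793, 0.18332613857905872, 0.7100525903879745]
top [[453.6454803448759, 0.0, 274.65043740904133], [0.0, 453.6454803448759, 206.11269762652907], [0.0, 0.0, 1.0]] [[0.025003131818171567, -0.9994587870613344, -0.021377005523912054], [-0.9978724976200262, -0.023664104825669, -0.060749392065856625], [0.06021064600927776, 0.02285045095147958, -0.9979241128454908]] [0.09980338543825287, 0.5286164429770845, 1.0672908009828732]
```

View pics/scene0.png

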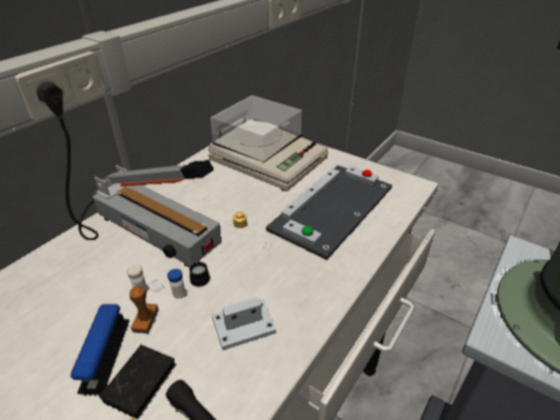

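View pics/top0.png

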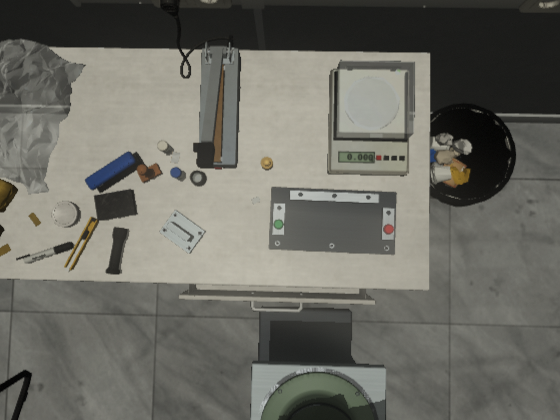

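The scene and top views show the green cap on the left (+y) stop, at top pixel (279,224), and the red cap on the right, at (389,229). The bracket is at about (183,231), turned. The arm is out of view. Next I'll zoom in to measure.

```bash
python3 - <<'E'
import cv2
a=cv2.imread("pics/top0.png")
cv2.imwrite("pics/c1.png",cv2.resize(a[200:260,150:220],None,fx=10,fy=10,interpolation=cv2.INTER_CUBIC))
cv2.imwrite("pics/c2.png",cv2.resize(a[175:265,260:405],None,fx=5.5,fy=5.5,interpolation=cv2.INTER_CUBIC))
b=cv2.imread("pics/scene0.png")
cv2.imwrite("pics/c3.png",cv2.resize(b[290:355,200:285],None,fx=9,fy=9,interpolation=cv2.INTER_CUBIC))
E
```

```text
(no output)
```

View pics/c1.png

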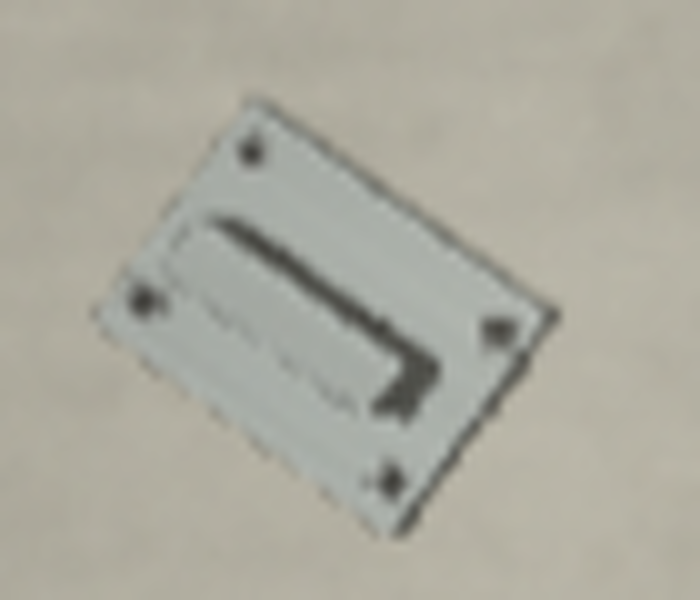

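View pics/c2.png

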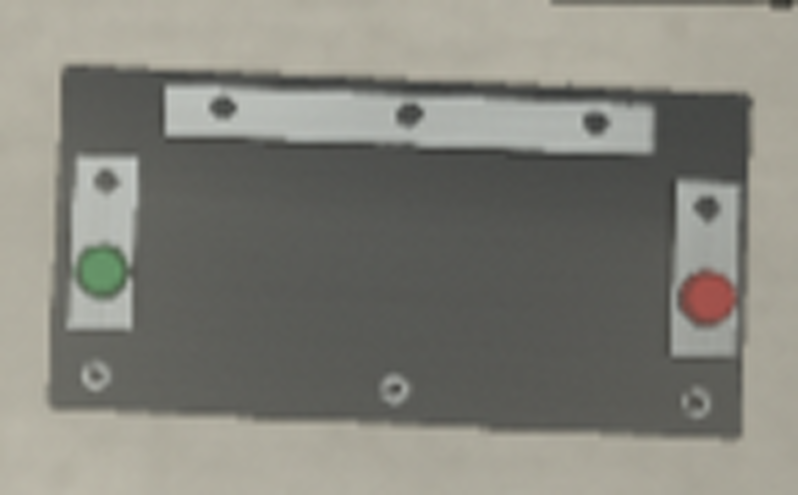

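View pics/c3.png

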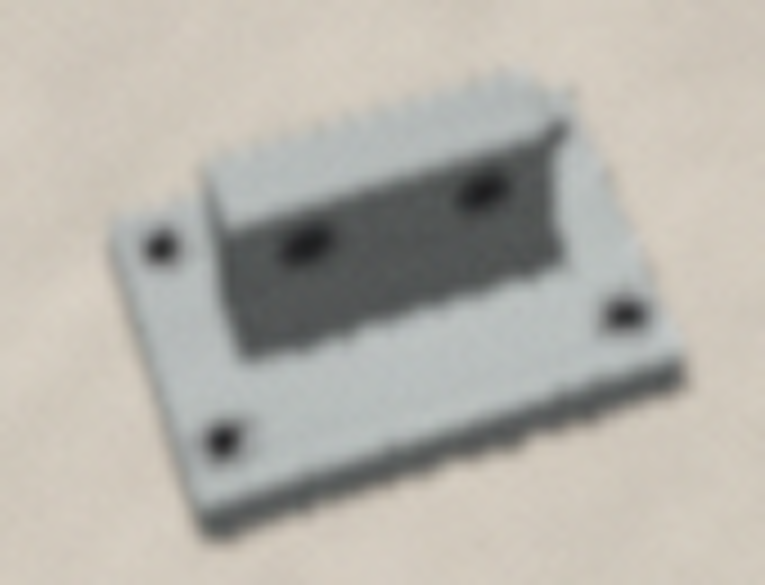

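```bash
cat > h.py <<'E'
import numpy as np,cv2
from scipy.optimize import least_squares
from workcell import bot
CAM={"scene":([[424.0239480974795,0,281.4121288344125],[0,424.0239480974795,209.9872139101792],[0,0,1]],[[-0.8212731686063722,-0.5705275835686223,0.0029426033708364746],[-0.3532358767478021,0.5044185047254517,-0.7878999857017078],[0.4480343713438298,-0.6481205508837753,-0.6157961948702272]],[0.5070894406467793,0.18332613857905872,0.7100525903879745]),
"top":([[453.6454803448759,0,274.65043740904133],[0,453.6454803448759,206.11269762652907],[0,0,1]],[[0.025003131818171567,-0.9994587870613344,-0.021377005523912054],[-0.9978724976200262,-0.023664104825669,-0.060749392065856625],[0.06021064600927776,0.02285045095147958,-0.9979241128454908]],[0.09980338543825287,0.5286164429770845,1.0672908009828732])}
CAM={k:tuple(map(np.array,v)) for k,v in CAM.items()}
def back(px,z,cam="top"):
    K,R,t=CAM[cam]; d=R.T@np.linalg.solve(K,[px[0],px[1],1]); c=-R.T@t
    return c+d*(z-c[2])/d[2]
def proj(P,cam):
    K,R,t=CAM[cam]; p=(R@np.asarray(P).T).T+t; p=p@K.T; return p[:,:2]/p[:,2:]
def unc(p,s,x0,y0): return (np.array(p)+.5)/s-.5+np.array([x0,y0])
def fit(L,W,g0=0): # local 2D pts, world 2D pts -> x,y,yaw,rms
    L=np.array(L);W=np.array(W)[:,:2]
    f=lambda p:(np.c_[np.cos(p[2])*L[:,0]-np.sin(p[2])*L[:,1]+p[0],np.sin(p[2])*L[:,0]+np.cos(p[2])*L[:,1]+p[1]]-W).ravel()
    r=least_squares(f,[*W.mean(0),g0]);return r.x,r.fun.reshape(-1,2)
E
python3 - <<'E'
from h import *
np.set_printoptions(precision=4,suppress=True)
A=[unc(p,10,150,200) for p in [(258,97),(556,316),(397,530),(98,312)]]
W=[back(p,.012) for p in A]; print(np.array(W)); print([np.linalg.norm(W[i]-W[i-1]) for i in range(4)])
# edges: 0-1 long
L=[(.033,.045),(.033,-.045),(-.033,-.045),(-.033,.045)]
b,r=fit(L,W);print("bracket",b,r.tolist())
S=[unc(p,9,200,290) for p in [(115,220),(682,362),(203,508)]]
W2=[back(p,.012,"scene") for p in S];print(np.array(W2))
B=[unc(p,5.5,260,175) for p in [(64,67),(750,95),(741,438),(50,407)]]
W=[back(p,.012) for p in B];print([np.linalg.norm(W[i]-W[i-1]) for i in range(4)])
L=[(.075,.15),(.075,-.15),(-.075,-.15),(-.075,.15)]
p,r=fit(L,W);print("plate",p,r.tolist())
def tw(x,y): c,s=np.cos(p[2]),np.sin(p[2]);return np.array([p[0]+c*x-s*y,p[1]+s*x+c*y])
print("corner",tw(.045,.115),"target ctr",tw(.012,.07))
# bar checks z=.027
q=[(165,85),(655,105),(653,155),(164,134)]
W=[back(unc(k,5.5,260,175),.027) for k in q]
L=[(.067,.105),(.067,-.105),(.045,-.105),(.045,.105)]
print("fence fit", *fit(L,W))
q=[(78,156),(139,157),(131,329),(67,329)]
W=[back(unc(k,5.5,260,175),.027) for k in q]
L=[(.035,.143),(.035,.115),(-.04,.115),(-.04,.143)]
print("stop fit", *fit(L,W))
for n,px,z in [("loupe",(198,178),.03),("vial",(177,174),.052),("brass",(267,163),.03)]: print(n,back(px,z))
E
```

```text
[[0.5131 0.3521 0.012 ]
 [0.4622 0.2782 0.012 ]
 [0.41   0.3146 0.012 ]
 [0.4604 0.3888 0.012 ]]
[np.float64(0.06423327022306612), np.float64(0.08976494569787946), np.float64(0.06362252032015156), np.float64(0.08962983163092494)]
bracket [ 0.4614  0.3334 -0.6031] [[0.0010281773821297913, -0.00032312368991616047], [0.0009057640194481964, -0.0005242235414003038], [-0.0013189252735620327, 0.0004401049127509826], [-0.0006150161280443212, 0.00040724231856542614]]
[[0.5106 0.3542 0.012 ]
 [0.4071 0.3199 0.012 ]
 [0.4571 0.3912 0.012 ]]
[np.float64(0.14844411610283748), np.float64(0.2988367611820738), np.float64(0.14867321025665628), np.float64(0.298599228985962)]
plate [ 0.4958 -0.026  -0.0181] [[0.0007200858335774107, 0.00043641393238519344], [0.0007165101430973708, -0.0007269512954917734], [-0.0006074966513075486, -0.0005572887687770867], [-0.000829099325365179, 0.0008478261318836666]]
corner [0.5429 0.0882] target ctr [0.5091 0.0438]
fence fit [ 0.4959 -0.0261 -0.0188] [[ 0.0004 -0.0003]
 [ 0.0002  0.0001]
 [-0.0002 -0.0001]
 [-0.0004  0.0002]]
stop fit [ 0.4951 -0.0263 -0.0249] [[ 0.0008  0.0011]
 [-0.0001 -0.0007]
 [-0.0011 -0.0005]
 [ 0.0003  0.0001]]
loupe [0.5879 0.2964 0.03  ]
vial [0.5936 0.3417 0.052 ]
brass [0.6274 0.1331 0.03  ]
```

Emit:
servo_tool([
  [[4.4,-3.7,0,0,0,0],[4.4,-3.7,0,0,0,0],[4.4,-3.7,0,0,0,0],[4.4,-3.7,0,0,0,0],[4.4,-3.7,0,0,0,0]],
], grip=1)

```text
clock: 0.72
position: [0.3447, -0.3499, 0.2312]
tool_rot: [-3.142, 0.0, 0.311]
force: [1.6, -0.8, 0.5]
grip_width: 0.0853
```

Emit:
servo_tool([
  [[4.4,-3.7,0,0,0,0],[4.4,-3.7,0,0,0,0],[4.4,-3.7,0,0,0,0],[4.4,-3.7,0,0,0,0],[4.4,-3.7,0,0,0,0]],
])

```text
clock: 1.35
position: [0.4976, -0.1066, 0.2313]
tool_rot: [3.142, 0.0, 0.311]
force: [-0.1, -0.7, 0.4]
grip_width: 0.0853
```

Emit:
servo_tool([
  [[0,0,0,0,0,-9.4],[0,0,0,0,0,-9.4],[0,0,0,0,0,-9.4],[0,0,0,0,0,-9.4],[0,0,0,0,0,0]],
])

```text
clock: 1.98
position: [0.4967, -0.1084, 0.2311]
tool_rot: [-3.141, -0.0, 0.966]
force: [0.4, 0.1, -0.1]
grip_width: 0.0853
```

Emit:
servo_tool([
  [[4.3,-3.5,0,0,0,0],[4.3,-3.5,0,0,0,0],[4.3,-3.5,0,0,0,0],[4.3,-3.5,0,0,0,0],[4.3,-3.5,0,0,0,0]],
])

```text
clock: 2.6
position: [0.4745, 0.1697, 0.2313]
tool_rot: [3.141, 0.0, 0.962]
force: [1.7, -1.1, -0.4]
grip_width: 0.0855
```

Emit:
servo_tool([
  [[4.3,-3.5,0,0,0,0],[4.3,-3.5,0,0,0,0],[4.3,-3.5,0,0,0,0],[0,0,5,0,0,0],[0,0,0,0,0,0]],
])

```text
clock: 3.22
position: [0.4602, 0.3329, 0.1787]
tool_rot: [-3.14, 0.006, 0.965]
force: [0.2, 0.2, -0.1]
grip_width: 0.0856
```

```bash
python3 - <<'E'
from workcell import bot
import cv2
s=bot.observe();print(s["position"],s["tool_rot"],s["qpos"])
f=bot.grab_frame("scene")["image"][:,:,::-1]
cv2.imwrite("pics/s1.png",cv2.resize(f[150:400,120:400],None,fx=2.4,fy=2.4,interpolation=cv2.INTER_CUBIC))
E
```

```text
[0.46016663 0.33290893 0.17872525] [-3.13996106  0.00551888  0.9645857 ] [-0.38608922  0.53277073 -0.48145888  1.78211894  0.30239516  0.90642656
 -1.60660546]
```

View pics/s1.png

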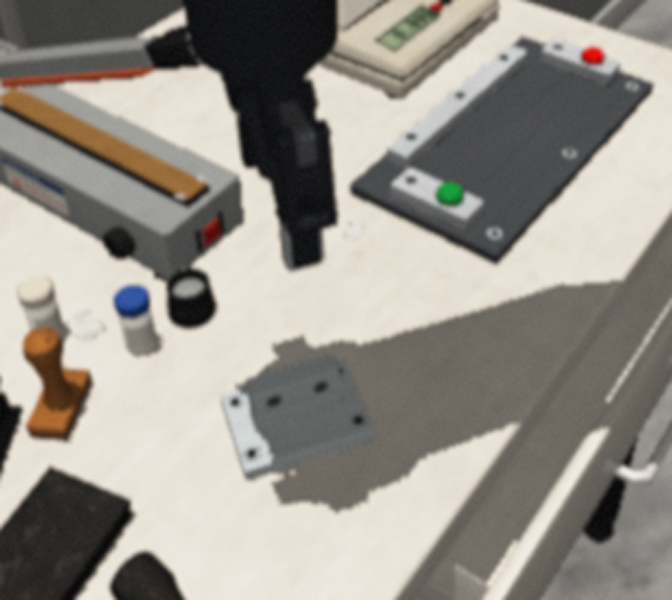

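The open gripper is directly above the bracket, with its shadow over the rib and its pose matching the measured one. The loupe and vial are clear. I'll descend.

Emit:
servo_tool([
  [[0,0,4,0,0,0],[0,0,4,0,0,0],[0,0,3,0,0,0],[0,0,2,0,0,0],[0,0,0,0,0,0]],
])

```text
clock: 3.9
position: [0.462, 0.3336, 0.0515]
tool_rot: [3.141, 0.001, 0.966]
force: [-1.0, 0.1, 0.2]
grip_width: 0.0855
```

Emit:
servo_tool([
  [[0,0,1,0,0,0],[0,0,1,0,0,0],[0,0,1,0,0,0],[0,0,0,0,0,0],[0,0,0,0,0,0]],
])

```text
clock: 4.53
position: [0.4617, 0.334, 0.0214]
tool_rot: [-3.142, -0.0, 0.967]
force: [-0.1, 0.2, -0.5]
grip_width: 0.0856
```

Emit:
servo_tool([
  [[0,0,0.3,0,0,0],[0,0,0,0,0,0],[0,0,0,0,0,0],[0,0,0,0,0,0],[0,0,0,0,0,0]],
], grip=-1, squeeze=60)

```text
clock: 5.15
position: [0.4618, 0.334, 0.0185]
tool_rot: [3.142, -0.0, 0.967]
force: [-1.7, -0.4, 3.8]
grip_width: 0.0156
```

Emit:
servo_tool([
  [[0,0,0,0,0,0],[0,0,0,0,0,0],[0,0,0,0,0,0],[0,0,0,0,0,0],[0,0,0,0,0,0]],
])

```text
clock: 5.78
position: [0.4618, 0.334, 0.0185]
tool_rot: [3.142, -0.0, 0.967]
force: [-1.3, -0.5, 5.9]
grip_width: 0.0157
```

Emit:
servo_tool([
  [[0,0,-1,0,0,0],[0,0,-3,0,0,0],[0,0,-4,0,0,0],[0,0,0,0,0,0],[0,0,0,0,0,0]],
])

```text
clock: 6.4
position: [0.4616, 0.3335, 0.098]
tool_rot: [3.142, 0.0, 0.967]
force: [-0.0, -0.1, -3.1]
grip_width: 0.0151
```

```bash
python3 - <<'E'
from workcell import bot
import cv2
s=bot.observe();print(s)
for n,(a,b,c,d) in {"scene":(150,400,120,400),"top":(120,270,140,420)}.items():
    f=bot.grab_frame(n)["image"][:,:,::-1]
    cv2.imwrite(f"pics/{n}2.png",cv2.resize(f[a:b,c:d],None,fx=2.4,fy=2.4,interpolation=cv2.INTER_CUBIC))
E
```

```text
{'clock': 6.4, 'qpos': array([-0.4208128 ,  0.64145952, -0.43658721,  1.83917753,  0.38256562,
        0.74515024, -1.67020165]), 'qd': array([-0.00320488,  0.02131296,  0.00446951,  0.00456523,  0.00212101,
       -0.00282342, -0.0003269 ]), 'joint_efforts': array([ 2.35829484e-01, -9.64390969e+01, -8.28519255e+00, -2.89916700e+01,
       -3.85604007e-02,  5.53675275e-02,  4.57067660e-02]), 'position': array([0.46157208, 0.3335313 , 0.09802708]), 'tool_rot': array([3.14156072e+00, 4.45296589e-04, 9.66850346e-01]), 'force': array([-0.01570743, -0.11318739, -3.12334746]), 'moment': array([-0.05067371, -0.01698887, -0.00774854]), 'grip_width': 0.015145431150607371}
```

View pics/scene2.png

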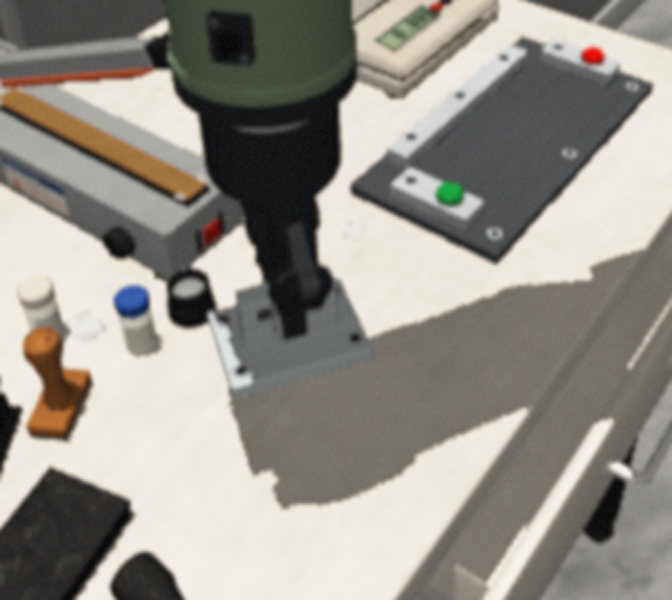

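The bracket hangs level in the fingers at about (290,340). Force z is -3.1 N, where its weight alone would read about -2.2 N, so the lift is good. Nothing else has moved. I'll carry it across and turn it.

Emit:
servo_tool([
  [[-3.3,2.9,0,0,0,0],[-3.3,2.9,0,0,0,0],[-3.3,2.9,0,0,0,0],[-3.3,2.9,0,0,0,0],[-3.3,2.9,0,0,0,0]],
])

```text
clock: 7.12
position: [0.487, 0.1143, 0.0975]
tool_rot: [-3.141, 0.001, 0.967]
force: [0.8, 0.1, -2.0]
grip_width: 0.015
```

Emit:
servo_tool([
  [[-3.3,2.9,0,0,0,0],[-3,2.6,0,0,0,0],[0,0,0,0,0,-8.4],[0,0,0,0,0,-8.4],[0,0,0,0,0,-8.4]],
])

```text
clock: 7.75
position: [0.4964, 0.0326, 0.0975]
tool_rot: [-3.14, 0.0, 1.412]
force: [0.2, -0.5, -2.7]
grip_width: 0.015
```

Emit:
servo_tool([
  [[0,0,0,0,0,-8.3],[0,0,0,0,0,0],[0,0,0,0,0,0]],
], squeeze=80)

```text
clock: 8.12
position: [0.4967, 0.0327, 0.0979]
tool_rot: [-3.141, -0.0, 1.548]
force: [0.7, -0.1, -3.5]
grip_width: 0.0148
```

```bash
python3 - <<'E'
from workcell import bot
import cv2
s=bot.observe();print(s["position"],s["tool_rot"],s["force"],s["moment"],s["qpos"])
for n,(a,b,c,d) in {"scene":(140,280,220,400),"top":(160,270,240,420)}.items():
    f=bot.grab_frame(n)["image"][:,:,::-1]
    cv2.imwrite(f"pics/{n}3.png",cv2.resize(f[a:b,c:d],None,fx=4,fy=4,interpolation=cv2.INTER_CUBIC))
E
```

```text
[0.49669628 0.03266688 0.09792496] [-3.14090188e+00 -1.42543207e-04  1.54827528e+00] [ 0.71346002 -0.10143668 -3.46779726] [0.02248975 0.04351517 0.03212331] [ 0.26354963  0.58423529 -0.59767075  2.01805736  0.50913041  0.68948184
 -0.68228747]
```

View pics/scene3.png

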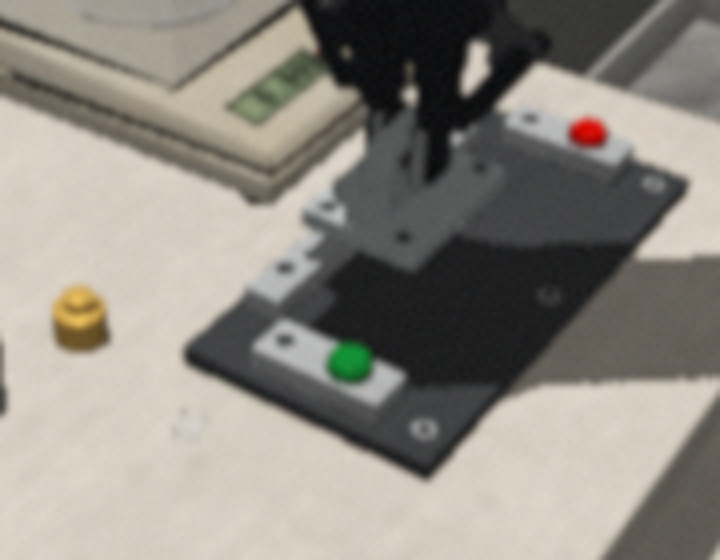

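View pics/top3.png

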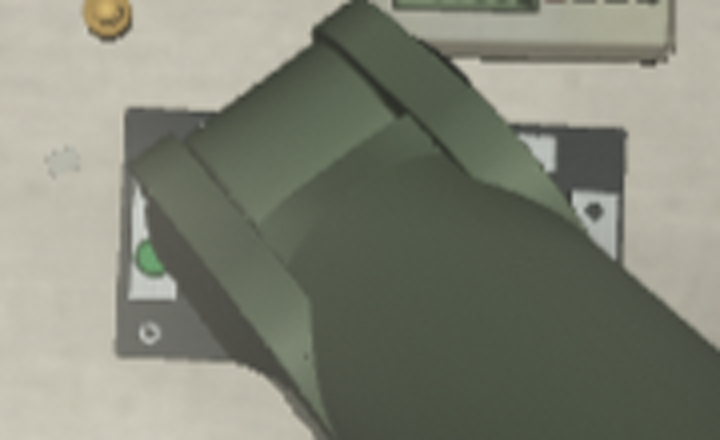

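The bracket is held over the plate, clear of fence and stop. Its near foot edge runs from about (310,218) to (412,258) in the scene crop. The top view is blocked by the arm. I'll check the bracket's offset in the hand, then lower it.

```bash
python3 - <<'E'
from h import *
x,y=.4967,.0327;a=1.548-np.pi/2;c,s=np.cos(a),np.sin(a)
P=[(x+c*u-s*v,y+s*u+c*v,.0795+h) for h in(.012,0) for u,v in[(.033,.045),(-.033,.045),(-.033,-.045)]]
print(((proj(P,"scene")+.5-[220,140])*4-.5).round())
# in-hand overlay
P2=[(.4959+np.cos(-.0188)*u+np.sin(.0188)*v,-.0261-np.sin(.0188)*u+np.cos(.0188)*v,h) for u,v,h in[(.045,.105,.027),(.035,.115,.027),(-.04,.115,.027),(-.075,.15,.012)]]
print(((proj(P2,"scene")+.5-[220,140])*4-.5).round())
E
```

```text
[[303. 206.]
 [416. 254.]
 [509. 168.]
 [302. 226.]
 [415. 273.]
 [506. 187.]]
[[279. 300.]
 [284. 317.]
 [408. 373.]
 [430. 464.]]
```

Emit:
servo_tool([
  [[0,0,3,0,0,-0.2],[0,0,2,0,0,0],[0,0,1,0,0,0],[0,0,0,0,0,0],[0,0,0,0,0,0]],
])

```text
clock: 8.85
position: [0.4973, 0.0328, 0.0389]
tool_rot: [3.141, -0.0, 1.555]
force: [1.3, 0.4, -2.1]
grip_width: 0.0146
```

Emit:
servo_tool([
  [[0,0,0.5,0,0,0],[0,0,0.1,0,0,0],[0,0,0,0,0,0],[0,0,0,0,0,0]],
])

```text
clock: 9.35
position: [0.497, 0.0327, 0.0324]
tool_rot: [3.142, -0.0, 1.555]
force: [0.4, 0.3, -3.1]
grip_width: 0.0147
```

Emit:
servo_tool([
  [[0,0,0.1,0,0,0],[0,0,0.1,0,0,0],[0,0,0,0,0,0]],
])

```text
clock: 9.72
position: [0.4969, 0.0327, 0.0306]
tool_rot: [3.141, 0.0, 1.555]
force: [-3.2, 0.1, 7.1]
grip_width: 0.0147
```

Emit:
servo_tool([
  [[0,0.4,0,0,0,0],[0,0.3,0,0,0,0],[0,0,0,0,0,0],[0,0,0,0,0,0]],
])

```text
clock: 10.22
position: [0.5044, 0.0327, 0.0306]
tool_rot: [3.141, -0.0, 1.555]
force: [2.8, -1.0, 5.2]
grip_width: 0.0148
```

Emit:
servo_tool([
  [[0,0.1,0,0,0,0],[0,0.1,0,0,0,0],[0,0,0,0,0,0]],
])

```text
clock: 10.6
position: [0.5057, 0.0326, 0.0305]
tool_rot: [-3.141, 0.0, 1.555]
force: [-3.0, -0.4, 10.4]
grip_width: 0.015
```

Emit:
servo_tool([
  [[0,0.1,0,0,0,0],[0,0,0,0,0,0],[0,0,0,0,0,0]],
])

```text
clock: 10.98
position: [0.5067, 0.0326, 0.0305]
tool_rot: [-3.141, 0.0, 1.555]
force: [-3.2, -0.1, 10.5]
grip_width: 0.0149
```

Emit:
servo_tool([
  [[0,0.1,0,0,0,0],[0,0,0,0,0,0],[0,0,0,0,0,0]],
])

```text
clock: 11.35
position: [0.5077, 0.0326, 0.0306]
tool_rot: [-3.141, 0.0, 1.555]
force: [-2.9, -0.3, 11.0]
grip_width: 0.0147
```

Emit:
servo_tool([
  [[0,0.1,0,0,0,0],[0,0,0,0,0,0],[0,0,0,0,0,0]],
])

```text
clock: 11.72
position: [0.5079, 0.0326, 0.0305]
tool_rot: [-3.14, 0.0, 1.555]
force: [-9.2, 0.8, 17.3]
grip_width: 0.0152
```

Emit:
servo_tool([
  [[0.4,0,0,0,0,0],[0.4,0,0,0,0,0],[0,0,0,0,0,0],[0,0,0,0,0,0]],
])

```text
clock: 12.22
position: [0.5082, 0.0399, 0.0305]
tool_rot: [-3.14, 0.001, 1.555]
force: [-7.8, -2.2, 17.2]
grip_width: 0.015
```

Emit:
servo_tool([
  [[0.1,0,0,0,0,0],[0.1,0,0,0,0,0],[0,0,0,0,0,0]],
])

```text
clock: 12.6
position: [0.5082, 0.0413, 0.0305]
tool_rot: [-3.14, 0.002, 1.554]
force: [-8.2, -5.8, 18.0]
grip_width: 0.015
```

Emit:
servo_tool([
  [[0.1,0,0,0,0,0],[0,0,0,0,0,0],[0,0,0,0,0,0]],
])

```text
clock: 12.98
position: [0.5082, 0.0423, 0.0305]
tool_rot: [-3.14, 0.002, 1.554]
force: [-8.4, -6.9, 18.5]
grip_width: 0.015
```

```bash
python3 - <<'E'
from workcell import bot
s=bot.observe();print(s["position"],s["tool_rot"],s["force"],s["moment"])
E
```

```text
[0.50821209 0.04230201 0.03052415] [-3.14008937e+00  2.08057346e-03  1.55412799e+00] [-8.41688333 -6.8763404  18.54860565] [-1.24275473  1.51587012 -0.22365323]
```

Emit:
servo_tool([
  [[0.1,0,0,0,0,0],[0,0,0,0,0,0],[0,0,0,0,0,0]],
])

```text
clock: 13.35
position: [0.5082, 0.0433, 0.0305]
tool_rot: [-3.14, 0.002, 1.554]
force: [-8.1, -6.4, 18.2]
grip_width: 0.0149
```

Emit:
servo_tool([
  [[0.1,0,0,0,0,0],[0,0,0,0,0,0],[0,0,0,0,0,0]],
])

```text
clock: 13.72
position: [0.5082, 0.0441, 0.0305]
tool_rot: [-3.14, 0.002, 1.554]
force: [-7.3, -8.6, 18.0]
grip_width: 0.015
```

Emit:
servo_tool([
  [[0.1,0,0,0,0,0],[0,0,0,0,0,0],[0,0,0,0,0,0]],
])

```text
clock: 14.1
position: [0.5082, 0.0441, 0.0305]
tool_rot: [-3.14, 0.004, 1.553]
force: [-7.6, -13.5, 21.4]
grip_width: 0.0152
```

Emit:
servo_tool([
  [[0,0.1,0,0,0,0],[0.1,0,0,0,0,0],[0,0,0,0,0,0],[0,0,0,0,0,0]],
])

```text
clock: 14.6
position: [0.5083, 0.0441, 0.0305]
tool_rot: [-3.138, 0.005, 1.553]
force: [-14.9, -18.2, 29.6]
grip_width: 0.0151
```

```bash
python3 - <<'E'
from workcell import bot
import cv2
s=bot.observe();print(s["position"],s["tool_rot"],s["force"],s["moment"])
f=bot.grab_frame("scene")["image"][:,:,::-1]
cv2.imwrite("pics/s5.png",cv2.resize(f[160:260,250:370],None,fx=6,fy=6,interpolation=cv2.INTER_CUBIC))
E
```

```text
[0.50829863 0.04407267 0.03054452] [-3.1380909   0.00548698  1.5527353 ] [-14.92532464 -18.16113049  29.60364859] [-3.38261182  2.82612858 -0.08893658]
```

View pics/s5.png

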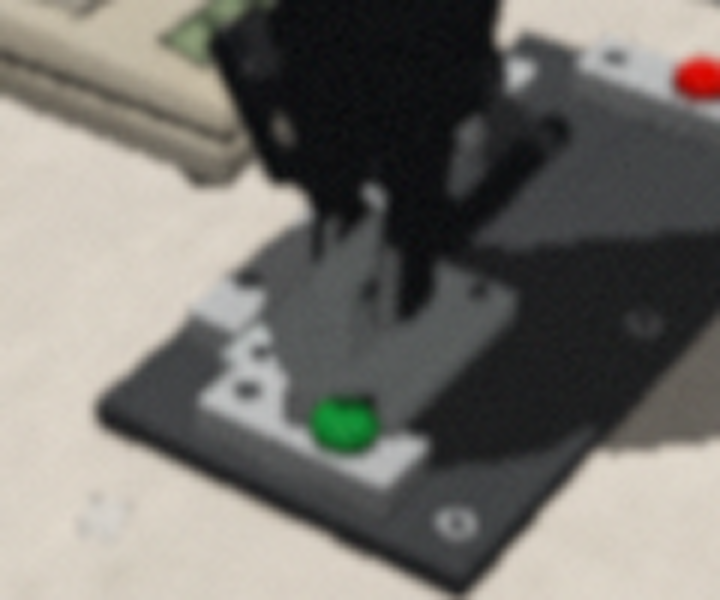

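The bracket sits in the corner between fence and green stop, with its foot end right behind the green cap at (345,425). Under load the tool has tilted slightly (3–5 mrad), so I'll counter-tilt to keep the foot flat.

Emit:
servo_tool([
  [[0,0,0,-0.2,0.2,0],[0,0,0,0,0,0],[0,0,0,0,0,0]],
])

```text
clock: 15.02
position: [0.5083, 0.0441, 0.0305]
tool_rot: [-3.142, 0.002, 1.553]
force: [-14.7, -18.1, 29.3]
grip_width: 0.0151
```

```bash
python3 - <<'E'
from workcell import bot
s=bot.observe();print(s["position"],s["tool_rot"],s["force"],s["moment"],s["grip_width"])
E
```

```text
[0.50829121 0.04412176 0.03051483] [-3.14153927e+00  1.94075398e-03  1.55274803e+00] [-14.66338001 -18.11849684  29.32054883] [-3.51702552  2.9120213  -0.18672791] 0.015109264762146132
```

Emit:
servo_tool([
  [[0,0.1,-0.05,0,0,0],[0.1,0.05,0,0,0.1,0],[0,0,0,0,0,0],[0,0,0,0,0,0]],
])

```text
clock: 15.52
position: [0.5083, 0.0442, 0.0306]
tool_rot: [-3.139, 0.002, 1.552]
force: [-21.3, -21.8, 29.6]
grip_width: 0.0148
```

```bash
python3 - <<'E'
from workcell import bot
s=bot.observe();print(s["position"],s["tool_rot"],s["force"],s["moment"],s["grip_width"])
E
```

```text
[0.50832346 0.04415051 0.03056577] [-3.13867223e+00  1.93748414e-03  1.55243152e+00] [-21.26567801 -21.75094646  29.61263601] [-4.30971642  4.17111718 -0.13118484] 0.014843793729152305
```

Emit:
servo_tool([
  [[0,0,0,-0.15,0.1,0],[0,0,0,0,0,0],[0,0,0,0,0,0],[0,0,0,0,0,0],[0,0,0,0,0,0]],
])

```text
clock: 16.15
position: [0.5083, 0.0442, 0.0305]
tool_rot: [-3.141, 0.0, 1.552]
force: [-20.6, -20.4, 29.5]
grip_width: 0.0151
```

```bash
python3 - <<'E'
from workcell import bot
import cv2,numpy as np
s=bot.observe();print(s["position"],s["tool_rot"],s["force"],s["moment"],s["grip_width"])
g=bot.grab_frame("scene");f=g["image"][:,:,::-1]
a=cv2.resize(f[165:240,270,None].repeat(1,1),(1,1)) if 0 else None
cv2.imwrite("pics/s6.png",cv2.resize(f[170:245,265,None] if 0 else f[170:245,265:355],None,fx=8,fy=8,interpolation=cv2.INTER_CUBIC))
cv2.imwrite("pics/s6all.png",f)
from h import proj
x,y=s["position"][:2];y0=.0188;c,sn=np.cos(-y0),np.sin(-y0)
# known corner-based target
X0,Y0=.4959,-.0261
P=[(X0+c*u-sn*v,Y0+sn*u+c*v,.024) for u,v in[(.045,.115),(-.021,.115),(-.021,.025)]]
print(((proj(P,"scene")+.5-[265,170])*8-.5).round())
E
```

```text
[0.50832177 0.0441689  0.03053406] [-3.14125989e+00  1.64689190e-04  1.55242986e+00] [-20.62008263 -20.40290515  29.5318825 ] [-4.37860032  4.25536108 -0.13139947] 0.015138321086035184
[[177. 389.]
 [392. 487.]
 [572. 309.]]
```

View pics/s6.png

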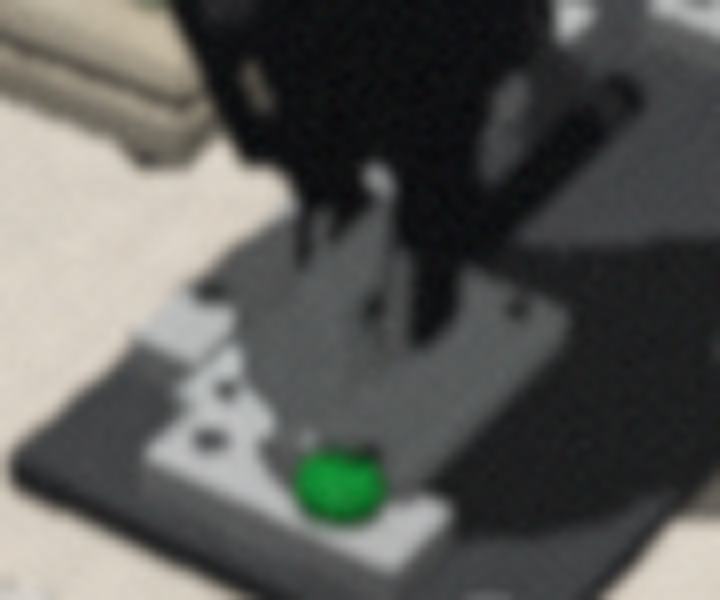

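View pics/s6all.png

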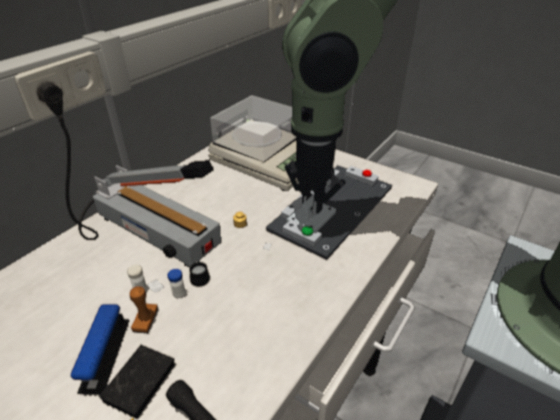

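The bracket's lit foot corner, with its hole at (225,385), sits in the fence/stop corner near (178,395). The far foot corner at (570,320) agrees with the predicted (572,309) within the camera bias. The loupe, vial and weight are at their original pixels.

```bash
python3 -c "
from workcell import bot
print(bot.job_done()); s=bot.observe(); print(s['clock'],s['force'],s['grip_width'])"
```

```text
the job is handed in; nothing more can be done
None
the job is handed in; nothing more can be done
```

I picked up the bracket by its rib and set it flat on the datum plate. It is pressed into the left corner, against the back fence and the green-capped stop, and I handed it in still gripped at 80 N.

**Last checks:**
- **Pressing force:** about 20 N toward the fence, 20 N toward the stop and 30 N down, all as total tool force. Part of each may be friction on the plate, so the force on the fence and stop themselves could be somewhat lower.
- **Position:** contact stopped the bracket at (0.508, 0.044), against an expected (0.509, 0.044) from the camera measurement.
- **Alignment:** the tool's yaw matches the fence within about 1 mrad, and its tilt is under 1 mrad after I corrected for bending under load.
- **Other objects:** the loupe, vial and brass weight look unmoved in the final picture.
- **Time:** about 16 s of the 48 s allowed.

**Limits of these checks:** the scene camera disagreed with the plate fit by 1 to 3 pixels. The arm blocked the top view over the corner. I therefore judged the final seating mainly from contact forces and tool pose. After hand-in the robot gave no further readings.

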